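Tip a stiffener bar out of its rest and lay it on the curved strip

ROBOT

A 6-joint arm with a two-finger parallel gripper is mounted at the origin on a cart in front of the work surface, level with it; the furniture and walls round the work are solid. World frame = base frame: x ahead of the robot, y to its left, z up, the work surface at z = 0. Lengths are in m, angles in degrees, forces in N, time in s.
With the tool pointing down it reaches from about 0.325 to 0.925 m from the base axis. Payload 3.1 kg.
Tool frame: the origin (TCP) lies midway between the tips of the shut fingers; the grasp point (between the pads) lies 19 mm behind it (ctrl.grip_depth is the distance from the TCP to the grasp point, in m); z points along the fingers, y is the line along which they close (so a half turn about z gives the same grasp; the last joint's range is limited). The gripper opens to 85 mm and grips with 20 to 120 N. Pads are 22 mm wide; open, the fingers measure 114 mm over their backs; the gripper's body (76 mm by 85 mm) begins 54 mm behind the grasp point. The pads swing forward as they close: fully open they stand 13 mm farther back than shut.
Start: joints at [66.624, 12.427, 92.441, -0, 75.132, -6.429], TCP at [0.182, 0.598, 0.231] pointing down, gripper open.
Joint ranges: [-157.48, 157.48], [-44.54, 120.13], [17.64, 146.25], [-64.5, 244.5], [7.68, 150.69], [-147.95, 147.95]. Speed limits (degrees/s): [159.86, 159.86, 180, 180, 180, 180].

INTERFACE

Orientations are given as [roll, pitch, yaw] about the fixed x, y, z axes, in that order (R = Rz(yaw) Ry(pitch) Rx(roll)).
In Python, from workcell import telemetry, cams, workorder, ctrl gives the robot as it stands.
- The arm moves only by the tool play_rows, never from a script. Its argument "increments" is a list of rows, each a list of 3 entries, a list of its own where there are three numbers: the turn, a rotation vector about the tool's x, y, z in units of 45 degrees (1.0 is 45 degrees), then the shift along the tool's x, y, z in units of 200 mm (1.0 is 200 mm), then the opening, from 0 (shut) to 1 (fully open). In form: [[[wx, wy, wz], [tx, ty, tz], jaw], ...]. A call has 1 to 20 rows; each row is the pose to reach, as a shift and turn from the pose commanded when the call began, along the tool's axes at that moment; what a row does not reach only later rows make up. A row lasts 1/8 s, in which the tool goes at most 62.5 mm and 10.7 degrees, less where a joint would pass 70% of its speed; a pose out of reach is approached as far as the arm can. A call with a number of a shift or a turn outside -1 to 1 is refused whole. A call with a gripper value outside its range is refused whole. The fingers move at their own pace and stop on an object; "force" is the grip in N (left out, the last holds). Time passes only in rows, so rows that repeat a pose let the fingers close. It gives the time, the measured TCP pose, the force, the opening and the grip force at its end, in the units of the state.
- telemetry.get_obs(): the state, without advancing time (a new reading comes with each control period).
- cams.get_image(name): name is "scene" or "top" or "wrist"; returns the picture (384x512x3 uint8, red, green, blue); there is no depth.
- cams.camera_model(name): a dict with "camera_matrix" (3x3 intrinsics, pixels), "origin" and "rotation" of the camera in the world; the wrist camera has in their place "hand_eye" (4x4, takes a point from camera to tool coordinates, whose origin is the TCP and whose axes are the flange's). Camera axes: x right, y down, z forward; pixel columns grow to the right and rows downward; lengths in m; the calibration is good to about 2 mm. A picture is of the moment at which its call begins: read the wrist's pose just before it. camera_model takes no time and is no camera call.
- workorder.job_done(): hands the job in; it is judged then, once.
The state is a dict: "time_s": time; "joints": joint angles; "qvel": joint speeds; "effort": joint torques, N m; "ee_pos": TCP position; "tool_rot": TCP orientation; "ft_force": force on the tool from outside, world axes, zero at the start; "ft_torque": the same for the moment, N m; "gripper_width": finger opening in m; "grip_force": force on a finger pad.
Only numpy, scipy, OpenCV 4.12 (cv2) and the standard library are available. Lean on these libraries where they do the work, as an engineer would, in place of code of your own. Each camera call takes 0.05 s, during which the arm holds its last target. There are 200 camera calls.

TASK

Press down the free, overhanging end of the narrow steel bar so that its other end tips up out of the slot of the tip-up rest, and let go: it stays tipped. Then take the bar by its raised part and lay it flat on the middle of the big curved plate strip, lying lengthwise along the strip, ready to be tacked on.

Things in the scene. Friction and masses are not known exactly. Their poses are not given: they have to be found in the camera images.
- bar_center (a point): centre of the loose narrow grey steel flat bar, 20 x 150 x 6 mm (x, y along it, z), 0.14 kg. It starts level in the tip-up rest, middle over the rest's origin within 3 mm, 35 mm above the bench, along the rest's y. Fully tipped it slopes 0.38 rad, +y end up, and stays: then grip it across its 20 mm width, 25 to 50 mm from its middle on the +y side.
- tip_rest: fixed dark steel block; origin on the bench under the bar's middle. Block: x +-48, y -33 to +95, 38 mm high, with a 30 mm slot along y in which the bar lies flush with the top, so its sides cannot be gripped there. The bar's -y end (y -33 to -75) overhangs: press it at y = -60, on the bar's centreline. Under it lies the cradle's thin plate with a low end stop at y -78 to -81.
- cradle (a joint): angle of the rocking cradle under the bar: 0 = level, 0.38 rad = fully tipped at its stop, -y end down, +y end up. Pivot: along the rest's x at y = -25, 26 mm above the bench. Stiff: takes 4 to 7 N down on the overhanging end and stays where it is left. At y = -60 the bar's top sinks from 38 to about 24 mm above the bench.
- strip_middle (a point): middle of the top face of the big curved (arc-shaped) flame-cut rusty plate strip that lies fixed on the bench; about 78 mm wide here, 425 mm long and 6 mm thick. This point is 6 mm above the bench; y runs along the strip, x across it, z up.
Things that resemble listed ones, but are neither listed nor needed, are in the scene too. Of the things that look like the tip_rest, the larger one is meant.

How it is judged:
By the outcome, as a careful person would: the job done as asked, in the order asked, and still so for the second after the job is handed in, with the robot touching nothing.
It also fails if it takes over 48 s, if anything falls off the work surface, if the arm or the gripper's body presses on something with over 40 N, if the wrist force passes 120 N, or if a joint passes its speed limit or range.

## Working session

There is one attempt and no reset: what is moved stays moved. The work goes in short steps, Python scripts to look and compute and a tool call to move; the robot and the scene stay as the last step left them, time stands still between calls to the robot, and variables do not carry over. Pictures are saved under pics/ and viewed, at most 10 in all, crops included, and the job is handed in when it is done.

Besides the shell and the picture viewer there is one more tool, called after "Emit:" by a JSON object that holds its "name" and its "arguments", one argument or row to a line. play_rows: Moves the arm, as the interface text tells. Its arguments: {"type":"object","properties":{"increments":{"type":"array"},"force":{"type":"number"}},"required":["increments"]}

```bash
mkdir -p pics; cat > h.py <<'E'
import numpy as np, cv2
from workcell import telemetry, cams, workorder, ctrl
from scipy.spatial.transform import Rotation as R
def snap(n,f=None):
    o=telemetry.get_obs(); im=cams.get_image(n)
    if f: cv2.imwrite('pics/'+f,im[:,:,::-1])
    return o,im
def campose(n,o=None):
    m=cams.camera_model(n);K=np.array(m['camera_matrix'])
    if 'hand_eye' in m:
        T=np.eye(4);T[:3,:3]=R.from_euler('xyz',o['tool_rot'],degrees=True).as_matrix();T[:3,3]=o['ee_pos']
        T=T@np.array(m['hand_eye']);return K,T[:3,:3],T[:3,3]
    return K,np.array(m['rotation']),np.array(m['origin'])
def ray(P,px):
    K,Rm,c=P;d=Rm@np.linalg.solve(K,np.array([*px,1.]));return c,d
def atz(P,px,z):
    c,d=ray(P,px);return c+d*(z-c[2])/d[2]
def tri(obs):
    A=0;b=0
    for P,px in obs:
        c,d=ray(P,px);d=d/np.linalg.norm(d);M=np.eye(3)-np.outer(d,d);A=A+M;b=b+M@c
    return np.linalg.solve(A,b)
def proj(P,X):
    K,Rm,c=P;p=K@(Rm.T@(np.asarray(X)-c));return p[:2]/p[2]
def rows(o,pos,rot=None):
    "shift (units) and turn (units) in tool axes from pose o to pos / rotation matrix rot"
    R0=R.from_euler('xyz',o['tool_rot'],degrees=True)
    t=R0.inv().apply(np.array(pos)-o['ee_pos'])/0.2
    w=(R0.inv()*R.from_matrix(rot)).as_rotvec(degrees=True)/45 if rot is not None else np.zeros(3)
    return w.round(4),t.round(4)
E
python3 - <<'E'
from h import *
a=[]
o,s=snap('scene','s0.png');o,t=snap('top','t0.png');o,w=snap('wrist','w0.png')
print({k:np.round(v,3) for k,v in o.items()})
for n in('scene','top','wrist'):
    P=campose(n,o);print(n,P[2].round(3),P[0][0,0]);print(P[1].round(3))
E
```

```text
{'time_s': np.float64(0.1), 'joints': array([ 6.6623e+01,  1.2472e+01,  9.2519e+01, -1.0000e-03,  7.5132e+01,
       -6.4300e+00]), 'qvel': array([-0.017, -0.057, -0.188, -0.045, -0.042,  0.064]), 'effort': array([-1.0000e-03, -3.9807e+01, -3.0497e+01, -0.0000e+00,  4.0000e-03,
       -0.0000e+00]), 'ee_pos': array([0.182, 0.597, 0.23 ]), 'tool_rot': array([-1.79878e+02, -1.30000e-02,  1.63053e+02]), 'ft_force': array([-0.854,  0.082, -0.338]), 'ft_torque': array([-0.017, -0.028,  0.007]), 'grip_force': np.float64(0.0), 'gripper_width': np.float64(0.086)}
scene [-0.131  1.3    0.928] 459.16447480624026
[-124.596    0.61  -151.745]
top [0.298 0.165 1.631] 479.3329145452915
[-172.989    1.04   -91.53 ]
wrist [0.107 0.62  0.372] 298.22063842498807
[[ 0.293  0.911  0.289]
 [ 0.956 -0.279 -0.09 ]
 [-0.002  0.303 -0.953]]
```

View pics/t0.png

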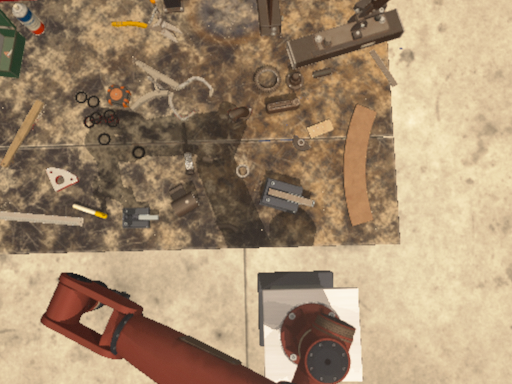

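View pics/s0.png

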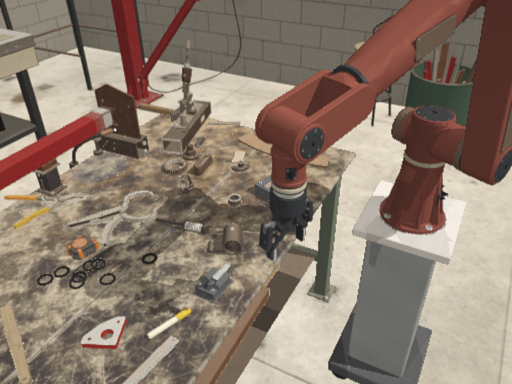

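Top view: candidates for the rest are the larger dark block with bar at (285,196), its bar overhanging right at (312,204), and the smaller lookalike at (137,217). The curved strip is at (360,165), and other narrow bars are at (385,68) and (40,217). I choose the larger rest at (285,196).

```bash
sed -i "s/return K,np.array(m\['rotation'\]),/r=np.array(m['rotation']);r=r if r.ndim==2 else R.from_euler('xyz',r,degrees=True).as_matrix()\n    return K,r,/" h.py
python3 - <<'E'
from h import *
P=campose('top')
for n,p,z in[('rest',(285,196),.038),('barend',(313,205),.038),('small',(137,217),.03),('strip',(357,165),.006),('strip a',(363,106),.006),('strip b',(361,224),.006)]:print(n,atz(P,p,z).round(3))
im=cv2.imread('pics/t0.png')[90:240,240:400];cv2.imwrite('pics/c0.png',cv2.resize(im,None,fx=4.5,fy=4,interpolation=2) if 0 else cv2.resize(im,None,fx=4,fy=4,interpolation=cv2.INTER_CUBIC))
o=telemetry.get_obs();Pw=campose('wrist',o)
T=np.array(cams.camera_model('wrist')['hand_eye']);print(T.round(3))
print(rows(o,[0.35,0.2,0.25],R.from_euler('xyz',[180,0,163],degrees=True).as_matrix()))
E
```

```text
rest [0.46  0.075 0.038]
barend [ 0.428 -0.016  0.038]
small [0.405 0.573 0.03 ]
strip [ 0.563 -0.176  0.006]
strip a [ 0.77  -0.208  0.006]
strip b [ 0.362 -0.179  0.006]
[[-0.001 -0.953 -0.303  0.078]
 [ 1.    -0.002  0.     0.   ]
 [-0.001 -0.303  0.953 -0.142]
 [ 0.     0.     0.     1.   ]]
(array([-0.0023, -0.0003,  0.0012]), array([-1.3829, -1.6554, -0.0959]))
```

View pics/c0.png

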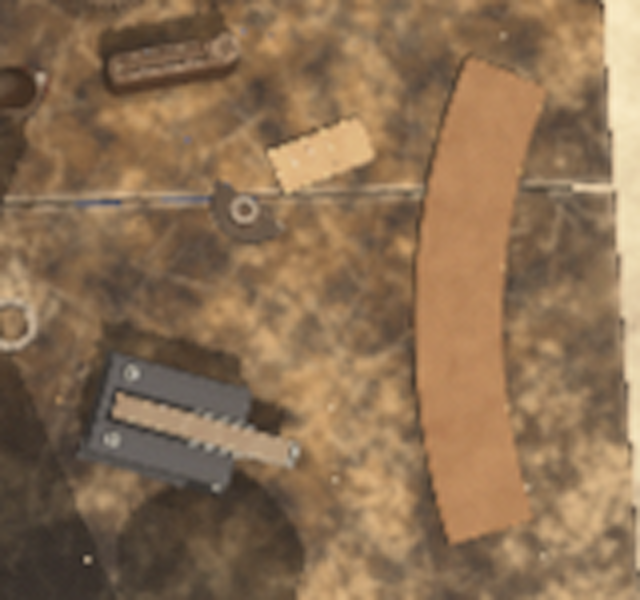

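The crop confirms it: the larger dark rest has the bar in its slot and its free end at lower right (293,452). The arc strip is at right, concave side to the right. Next I move the wrist camera over the rest.

```bash
python3 - <<'E'
from h import *
o=telemetry.get_obs()
print(rows(o,[0.455,0.07,0.22],R.from_euler('xyz',[180,0,74.5],degrees=True).as_matrix()))
print(rows(o,[0.38,0.35,0.24],R.from_euler('xyz',[180,0,119],degrees=True).as_matrix()))
E
```

```text
(array([-2.1000e-03,  1.6000e-03,  1.9678e+00]), array([-2.0746, -2.1238,  0.0548]))
(array([-2.300e-03,  6.000e-04,  9.789e-01]), array([-1.3078, -0.8941, -0.0473]))
```

Emit:
{"name": "play_rows", "arguments": {
  "increments": [
    [[0,0,0.98],[-1,-1,0],0],
    [[0,0,0.98],[-1,-1,0],0],
    [[0,0,0.98],[-1,-1,0],0],
    [[0,0,0.98],[-1,-1,0],0],
    [[0,0,0.98],[-1,-1,0],0],
    [[0,0,0.98],[-1,-1,0],0]
  ]
}}

```text
time_s: 0.9
ee_pos: [0.3159, 0.3464, 0.231]
tool_rot: [-180.0, 0.0, 118.7]
ft_force: [-0.6, 0.3, -0.1]
gripper_width: -0.0003
grip_force: 0.0
```

```bash
python3 - <<'E'
from h import *
o=telemetry.get_obs()
print(o['ee_pos'],o['tool_rot'],rows(o,[0.455,0.07,0.22],R.from_euler('xyz',[180,0,74.5],degrees=True).as_matrix()))
E
```

```text
[0.31586304 0.34644396 0.23103086] [-1.79977799e+02  1.60404606e-02  1.18732316e+02] (array([-3.000e-04,  5.000e-04,  9.829e-01]), array([-1.5464, -0.0544,  0.0556]))
```

Emit:
{"name": "play_rows", "arguments": {
  "increments": [
    [[0,0,0.5],[-0.8,-0.03,0],0],
    [[0,0,0.98],[-1,-0.05,0],0],
    [[0,0,0.98],[-1,-0.05,0],0],
    [[0,0,0.98],[-1,-0.05,0],0],
    [[0,0,0.98],[-1,-0.05,0],0]
  ]
}}

```text
time_s: 1.52
ee_pos: [0.4035, 0.1684, 0.2312]
tool_rot: [-180.0, -0.0, 74.8]
ft_force: [-0.7, -1.5, 0.3]
gripper_width: 0.0002
grip_force: 0.0
```

```bash
python3 - <<'E'
from h import *
o=telemetry.get_obs()
print(o['ee_pos'],o['tool_rot'],rows(o,[0.455,0.07,0.22],R.from_euler('xyz',[180,0,74.5],degrees=True).as_matrix()))
E
```

```text
[0.40354304 0.16839696 0.23121959] [-1.79971919e+02 -2.94727694e-02  7.48240459e+01] (array([-0.0006, -0.0007,  0.0072]), array([-0.4075,  0.3771,  0.0557]))
```

Emit:
{"name": "play_rows", "arguments": {
  "increments": [
    [[0,0,0],[-0.4,0.38,0.05],0],
    [[0,0,0],[-0.4,0.38,0.05],0],
    [[0,0,0],[-0.4,0.38,0.05],0],
    [[0,0,0],[-0.4,0.38,0.05],0]
  ]
}}

```text
time_s: 2.02
ee_pos: [0.4552, 0.0729, 0.221]
tool_rot: [-179.9, -0.0, 75.0]
ft_force: [-0.3, 0.1, 0.4]
gripper_width: -0.0002
grip_force: 0.0
```

```bash
python3 - <<'E'
from h import *
import json
o,im=snap('wrist','w1.png');json.dump({k:np.array(v).tolist() for k,v in o.items()},open('w1.json','w'));print(o['ee_pos'])
cv2.imwrite('pics/w1b.png',cv2.resize(im[:,:,::-1],(800,600),interpolation=cv2.INTER_CUBIC))
E
```

```text
[0.45522377 0.07288872 0.22101141]
```

View pics/w1b.png

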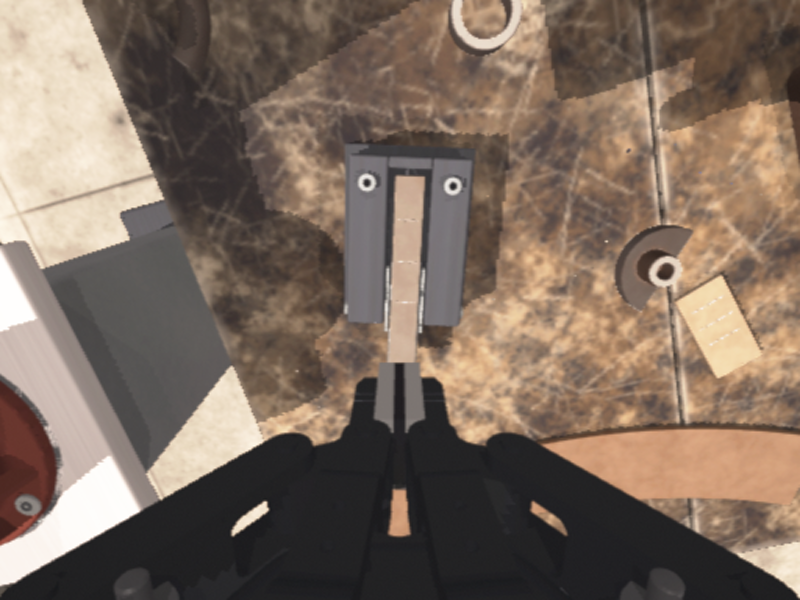

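The wrist view shows the rest from (346,150) to (474,325) and the bar from (410,176) down to (402,362), where the fingers hide its overhang. The strip is at the bottom right. A sideways view will give stereo and show the overhang.

Emit:
{"name": "play_rows", "arguments": {
  "increments": [
    [[0,0,0],[-0.15,0.45,0.1],0],
    [[0,0,0],[-0.15,0.45,0.1],0],
    [[0,0,0],[-0.15,0.45,0.1],0],
    [[0,0,0],[-0.15,0.45,0.1],0]
  ]
}}

```text
time_s: 2.58
ee_pos: [0.5339, 0.0204, 0.2012]
tool_rot: [-179.9, -0.0, 75.0]
ft_force: [-0.1, -0.0, -0.6]
gripper_width: 0.0003
grip_force: 0.0
```

```bash
python3 - <<'E'
from h import *
import json
o,im=snap('wrist','w2.png');json.dump({k:np.array(v).tolist() for k,v in o.items()},open('w2.json','w'));print(o['ee_pos'])
a=cv2.imread('pics/w1.png')[85:240,205:320];b=im[60:300,100:330,::-1]
cv2.imwrite('pics/w2b.png',np.hstack([cv2.resize(a,(345,465),interpolation=2),np.vstack([cv2.resize(b,(446,465),interpolation=2)])]))
o=dict(o);P=campose('wrist',o);print(proj(P,[.448,.056,.038]))
E
```

```text
[0.53388611 0.02043321 0.20118908]
[167.29845286 161.08688988]
```

View pics/w2b.png

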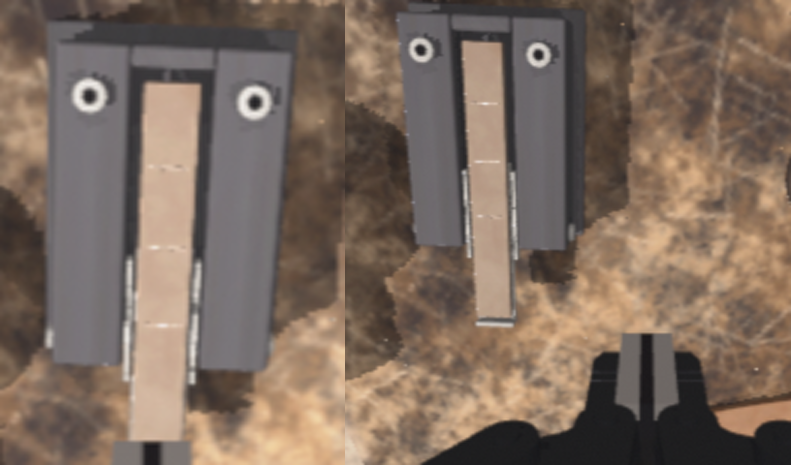

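Left crop: bar +y end at (172,83), scribe marks at (172,167), (163,247), (157,325). Right crop: the same at (482,42), (486,103), (488,161), (491,216), with the bar's free end at (496,317) and the cradle end stop just past it.

```bash
python3 - <<'E'
from h import *
import json
P1=campose('wrist',json.load(open('w1.json')));P2=campose('wrist',json.load(open('w2.json')))
f1=lambda p:(205+(p[0]+.5)/3-.5,85+(p[1]+.5)/3-.5);f2=lambda p:(100+(p[0]-344.5)/1.939-.5,60+(p[1]+.5)/1.9375-.5)
D={'endL':((144,83),(462,42)),'endR':((201,84),(503,42)),'m1':((172,167),(486,103)),'m2':((163,247),(488,161)),'m3':((157,325),(491,216)),
'bl-':((54,360),(416,246)),'br-':((266,370),(563,249)),'bo1':((90,96),(421,49)),'bo2':((256,102),(538,54))}
for k,(a,b) in D.items():print(k,tri([(P1,f1(a)),(P2,f2(b))]).round(4))
eL=atz(P2,f2((478,317)),.038);eR=atz(P2,f2((514,317)),.038);e=(eL+eR)/2
g=sum(atz(P,f(q),.038) for P,f,qs in((P1,f1,D['endL'][0]),(P1,f1,D['endR'][0]),(P2,f2,D['endL'][1]),(P2,f2,D['endR'][1])) for q in[qs])/4
print('ends',e.round(4),g.round(4),np.linalg.norm(g-e),np.degrees(np.arctan2(*(g-e)[[1,0]])), 'mid',(e+g)/2)
bo=[tri([(P1,f1(D[k][0])),(P2,f2(D[k][1]))]) for k in('bl-','br-','bo1','bo2')]
d=(bo[2]+bo[3]-bo[0]-bo[1])/2;print('block dir',np.degrees(np.arctan2(d[1],d[0])),'edge mid',(bo[0]+bo[1])/2)
o=telemetry.get_obs()
print(rows(o,[0.52,-0.18,0.22],R.from_euler('xyz',[180,0,75],degrees=True).as_matrix()))
E
```

```text
endL [0.4676 0.1317 0.0352]
endR [0.4872 0.1263 0.0345]
m1 [0.4697 0.1006 0.0372]
m2 [0.4587 0.0716 0.0318]
m3 [0.4484 0.0414 0.028 ]
bl- [0.4056 0.0387 0.0352]
br- [0.4849 0.0164 0.041 ]
bo1 [0.4485 0.1329 0.0414]
bo2 [0.5038 0.1158 0.0429]
ends [ 0.4346 -0.0136  0.038 ] [0.4778 0.1289 0.038 ] 0.1488521297995934 73.1451899403559 mid [0.45619115 0.05767772 0.038     ]
block dir 72.29449891991759 edge mid [0.44527244 0.02754255 0.03813752]
(array([-0.0009, -0.0004, -0.0005]), array([-0.9856,  0.1929, -0.0936]))
```

```bash
cat >> h.py <<'E'
O=np.array([.456,.058,0]);YAW=np.radians(73.1);u=np.array([np.cos(YAW),np.sin(YAW),0]);Z=np.array([0,0,1.])
def tilt(a,u=u):
    x=u*np.cos(a)+Z*np.sin(a);z=u*np.sin(a)-Z*np.cos(a);return np.column_stack([x,np.cross(z,x),z])
def rest(y,z):return O+u*y+Z*z
E
python3 - <<'E'
from h import *
from scipy.optimize import least_squares
im=cv2.imread('pics/t0.png');hsv=cv2.cvtColor(im,cv2.COLOR_BGR2HSV)
P=campose('top')
print(hsv[120:215:20,356])
m=np.zeros(im.shape[:2],np.uint8);r=hsv[95:235,335:380];m[95:235,335:380]=((abs(r[...,0].astype(int)-11)<5)&(r[...,1]>95)&(r[...,2]>110))*255
m=cv2.morphologyEx(m,cv2.MORPH_OPEN,np.ones((3,3)))
n,l,s,c=cv2.connectedComponentsWithStats(m);k=1+np.argmax(s[1:,4]);m=(l==k).astype(np.uint8)*255;print(s[k])
cn=max(cv2.findContours(m,0,1)[0],key=len)[:,0]
print(s[k,4]*(1.625/479.3)**2, .078*.425)
X=np.array([atz(P,p[::-1],.006)[:2] for p in np.argwhere(m)])
# centreline per slice, circle fit
f=lambda q:np.hypot(X[:,0]-q[0],X[:,1]-q[1])-q[2]
q=least_squares(f,[.563,-.9,.7]).x
th=np.unwrap(np.arctan2(X[:,1]-q[1],X[:,0]-q[0]));rr=np.hypot(*(X-q[:2]).T)
a,b=th.min(),th.max();print('circle',q,np.degrees([a,b]),'len',(b-a)*q[2],'r pct',np.percentile(rr,[.5,50,99.5]))
t=np.mean(th);R0=(rr.min()+rr.max())/2
t2=(a+b)/2
for tt in(t,t2):print('mid',q[:2]+q[2]*np.array([np.cos(tt),np.sin(tt)]),'radial dir deg',np.degrees(tt))
v=cv2.resize(im[90:240,320:400],None,fx=4,fy=4);c4=((cn-[320,90])*4+2);cv2.polylines(v,[c4.astype(np.int32)],True,(0,255,0),1);cv2.imwrite('pics/strip.png',v)
o=telemetry.get_obs()
print('above press',rows(o,rest(-70,90)*0+rest(-.067,.055),tilt(.38)))
for y in(-.07,-.062):print(rest(y,.024))
E
```

```text
[[ 13 125 181]
 [ 14 132 178]
 [ 13 125 181]
 [ 14 126 184]
 [ 14 126 182]]
[ 335   95   42  131 3048]
0.035035380243869624 0.03315
circle [ 0.52439881 -0.81682021  0.65095918] [ 64.71450718 104.55080193] len 0.4525953218186088 r pct [0.59280042 0.65165142 0.715055  ]
mid [ 0.57052047 -0.16749699] radial dir deg 85.93708409784962
mid [ 0.58529012 -0.1687152 ] radial dir deg 84.63265455282756
above press (array([-0.0089,  0.4834,  0.041 ]), array([-0.2544, -0.435 ,  0.7321]))
[ 0.43565085 -0.00897695  0.024     ]
[ 0.43797646 -0.00132244  0.024     ]
```

View pics/strip.png

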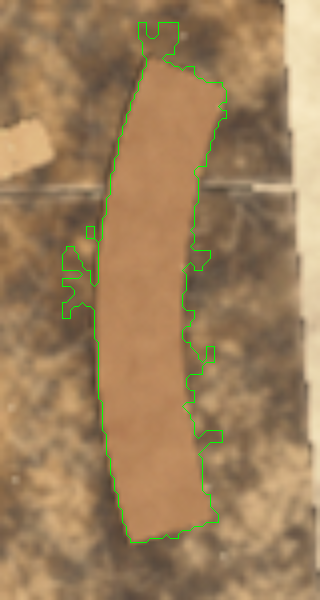

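The strip's corners in this crop are (148,60), (226,90), (130,542) and (216,519). The mask leaks into the bench texture, so I tighten it.

```bash
python3 - <<'E'
from h import *
from scipy.optimize import least_squares
im=cv2.imread('pics/t0.png');P=campose('top')
big=cv2.GaussianBlur(cv2.resize(im[90:240,320:400],None,fx=4,fy=4,interpolation=cv2.INTER_CUBIC),(5,5),0)
lab=cv2.cvtColor(big,cv2.COLOR_BGR2LAB).astype(float);ref=np.median(lab[150:450,120:170].reshape(-1,3),0)
m=(np.linalg.norm((lab-ref)*[.6,1.5,1.5],axis=2)<16).astype(np.uint8)
m=cv2.morphologyEx(m,cv2.MORPH_CLOSE,np.ones((9,9)));m=cv2.morphologyEx(m,cv2.MORPH_OPEN,cv2.getStructuringElement(2,(51,51)))
l=cv2.connectedComponents(m)[1];m=l==l[300,140]
px=np.argwhere(m)[:,::-1];X=np.array([atz(P,((p[0]+.5)/4-.5+320,(p[1]+.5)/4-.5+90),.006)[:2] for p in px[::5]])
q=least_squares(lambda q:np.hypot(X[:,0]-q[0],X[:,1]-q[1])-q[2],[.563,-.9,.7]).x
th=np.arctan2(X[:,1]-q[1],X[:,0]-q[0]);rr=np.hypot(*(X-q[:2]).T);a,b=np.percentile(th,[.3,99.7])
print(q,np.degrees([a,b]),(b-a)*q[2],np.percentile(rr,[1,50,99]))
for t in(th.mean(),(a+b)/2):print(q[:2]+q[2]*np.array([np.cos(t),np.sin(t)]),np.degrees(t))
C=[atz(P,((x+.5)/4-.5+320,(y+.5)/4-.5+90),.006)[:2] for x,y in((148,60),(226,90),(216,519),(130,542),(97,300),(184,300))]
ca,cb=(C[0]+C[1])/2,(C[2]+C[3])/2;print('manual',np.round(C,4).tolist(),'end mids',ca,cb,(ca+cb)/2,'dir',np.degrees(np.arctan2(*(ca-cb)[::-1])),'mid edges',(C[4]+C[5])/2,np.linalg.norm(C[4]-C[5]))
E
```

```text
[ 0.51809388 -0.72583444  0.56128135] [ 64.20162434 105.47156146] 0.40428887270102304 [0.52469672 0.56148165 0.5966682 ]
[ 0.56490502 -0.16650853] 85.21594676607653
[ 0.56860725 -0.16683072] 84.8365929009735
manual [[0.7757, -0.1862], [0.7468, -0.2521], [0.376, -0.222], [0.3587, -0.1487], [0.5659, -0.1314], [0.5637, -0.2055]] end mids [ 0.76125445 -0.21912823] [ 0.36737205 -0.18534799] [ 0.56431325 -0.20223811] dir -4.901819942343939 mid edges [ 0.56481821 -0.16848647] 0.07415110119659096
```

Emit:
{"name": "play_rows", "arguments": {
  "increments": [
    [[0,0.24,0.02],[-0.13,-0.22,0.2],0],
    [[0,0.48,0.04],[-0.25,-0.435,0.45],0],
    [[0,0.48,0.04],[-0.25,-0.435,0.65],0],
    [[0,0.48,0.04],[-0.25,-0.435,0.65],0],
    [[0,0.48,0.04],[-0.25,-0.435,0.65],0]
  ]
}}

```text
time_s: 3.25
ee_pos: [0.4396, -0.0064, 0.0734]
tool_rot: [-179.9, -21.6, 73.1]
ft_force: [0.4, 0.9, 1.1]
gripper_width: -0.0002
grip_force: 0.0
```

```bash
python3 - <<'E'
from h import *
o=telemetry.get_obs();print(o['ee_pos'],o['tool_rot'])
print('final press',rows(o,rest(-.062,.0235),tilt(.38)))
print('at touch',rows(o,rest(-.064,.042),tilt(.38)))
E
```

```text
[ 0.43958388 -0.00638466  0.07336268] [-179.85888839  -21.59319397   73.1291182 ]
final press (array([-0.0034,  0.004 ,  0.0006]), array([-0.0714, -0.0144,  0.2399]))
at touch (array([-0.0034,  0.004 ,  0.0006]), array([-0.0467, -0.0147,  0.1502]))
```

Emit:
{"name": "play_rows", "arguments": {
  "increments": [
    [[0,0,0],[-0.045,-0.015,0.14],0],
    [[0,0,0],[-0.047,-0.015,0.15],0],
    [[0,0,0],[-0.053,-0.015,0.17],0],
    [[0,0,0],[-0.058,-0.015,0.19],0],
    [[0,0,0],[-0.064,-0.015,0.21],0],
    [[0,0,0],[-0.069,-0.015,0.23],0],
    [[0,0,0],[-0.071,-0.015,0.24],0],
    [[0,0,0],[-0.071,-0.015,0.24],0]
  ]
}}

```text
time_s: 4.25
ee_pos: [0.4377, -0.0032, 0.0233]
tool_rot: [-179.8, -21.5, 73.1]
ft_force: [-6.6, -7.3, 16.6]
gripper_width: 0.0001
grip_force: 9.5
```

```bash
python3 - <<'E'
from h import *
o=telemetry.get_obs();T=tilt(.38)
g=rest(.0339,.0592)
for d in(.012,-.05,-.08):print(d,rows(o,g+T[:,2]*d,T))
E
```

```text
0.012 (array([-0.0035,  0.0053, -0.0006]), array([ 0.5211, -0.0013,  0.0724]))
-0.05 (array([-0.0035,  0.0053, -0.0006]), array([ 0.5198, -0.0022, -0.2376]))
-0.08 (array([-0.0035,  0.0053, -0.0006]), array([ 0.5192, -0.0026, -0.3876]))
```

Emit:
{"name": "play_rows", "arguments": {
  "increments": [
    [[0,0,0],[0,0,-0.1],0],
    [[0,0,0],[0,0,-0.38],0],
    [[0,0,0],[0.3,0,-0.39],0.5],
    [[0,0,0],[0.52,0,-0.39],0.5],
    [[0,0,0],[0.52,0,-0.39],0.5],
    [[0,0,0],[0.52,0,-0.39],0.5]
  ]
}}

```text
time_s: 5.0
ee_pos: [0.4554, 0.0637, 0.1314]
tool_rot: [-179.5, -21.6, 73.0]
ft_force: [-0.4, -1.0, -0.2]
gripper_width: 0.0426
grip_force: 0.0
```

```bash
python3 - <<'E'
from h import *
import json
o,im=snap('wrist','w3.png');json.dump({k:np.array(v).tolist() for k,v in o.items()},open('w3.json','w'));print(o['ee_pos'],o['tool_rot'],o['gripper_width'])
P=campose('wrist',o)
im=im[:,:,::-1].copy()
for s in(-50,0,42,75):
    s+=25;print(s-25,proj(P,rest(-.025+s*.000929-.012*.371,.026+s*.000371+.012*.929)).round(1))
o2,t=snap('scene')
cv2.imwrite('pics/w3b.png',np.hstack([cv2.resize(im[100:384,130:380],(500,568),interpolation=2),cv2.resize(t[140:235,225:275,::-1],(299,568),interpolation=2)]))
E
```

```text
[0.45542362 0.063696   0.13140707] [-179.54143981  -21.59290849   72.9676266 ] 0.04264868966727574
-50 [259.1 300.3]
0 [259.1 248.8]
42 [259.1 200.2]
75 [259.1 158. ]
```

View pics/w3b.png

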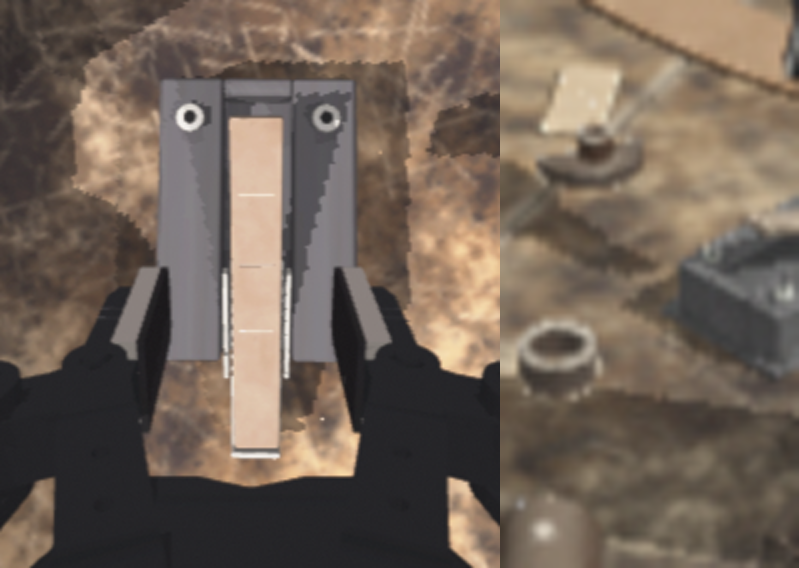

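The bar is tipped and stays tipped: its raised end is at crop (256,118), where the fully tipped geometry predicts it, and its lower end is at (256,450). The bar is centred between the open fingers. Now the grasp.

```bash
python3 - <<'E'
from h import *
o=telemetry.get_obs();T=tilt(.38);g=rest(.0339,.0592)
print(rows(o,g+T[:,2]*.014,T),rows(o,g+T[:,2]*-.02,T))
E
```

```text
(array([-0.0093,  0.004 , -0.005 ]), array([0.0037, 0.0142, 0.4579])) (array([-0.0093,  0.004 , -0.005 ]), array([0.0032, 0.013 , 0.2879]))
```

Emit:
{"name": "play_rows", "arguments": {
  "increments": [
    [[0,0,0],[0,0.009,0.22],0.5],
    [[0,0,0],[0.003,0.009,0.36],0.5],
    [[0,0,0],[0.003,0.009,0.43],0.5],
    [[0,0,0],[0.003,0.009,0.455],0.5],
    [[0,0,0],[0.003,0.009,0.455],0.5]
  ]
}}

```text
time_s: 5.72
ee_pos: [0.4677, 0.0953, 0.0481]
tool_rot: [-179.7, -21.6, 72.9]
ft_force: [0.2, -0.5, -0.5]
gripper_width: 0.0428
grip_force: 0.0
```

Emit:
{"name": "play_rows", "arguments": {
  "increments": [
    [[0,0,0],[0,0,0],0.3],
    [[0,0,0],[0,0,0],0.2],
    [[0,0,0],[0,0,0],0.1],
    [[0,0,0],[0,0,0],0.1],
    [[0,0,0],[0,0,0],0.1]
  ],
  "force": 60
}}

```text
time_s: 6.35
ee_pos: [0.4683, 0.0954, 0.0485]
tool_rot: [-179.8, -21.6, 73.0]
ft_force: [1.6, -0.7, 1.7]
gripper_width: 0.0179
grip_force: 58.8
```

Emit:
{"name": "play_rows", "arguments": {
  "increments": [
    [[0,0,0],[0,0,-0.03],0.1],
    [[0,0,0],[0,0,-0.1],0.1],
    [[0,0,0],[0,0,-0.25],0.1],
    [[0,0,0],[0,0,-0.5],0.1],
    [[0,0,0],[0,0,-0.5],0.1],
    [[0,0,0],[0,0,-0.5],0.1]
  ]
}}

```text
time_s: 7.1
ee_pos: [0.4564, 0.0602, 0.1406]
tool_rot: [-179.6, -21.6, 72.9]
ft_force: [0.1, -0.0, -3.1]
gripper_width: 0.0183
grip_force: 58.8
```

```bash
python3 - <<'E'
from h import *
import json
o,im=snap('wrist','w4.png');json.dump({k:np.array(v).tolist() for k,v in o.items()},open('w4.json','w'));print(o['ee_pos'],o['tool_rot'],o['gripper_width'],o['grip_force'])
o2,s=snap('top')
cv2.imwrite('pics/w4b.png',np.hstack([cv2.resize(im[100:384,130:380,::-1],(500,568),interpolation=2),cv2.resize(s[90:260,240:330,::-1],(299,568),interpolation=2)]))
P=campose('wrist',o);Rt=R.from_euler('xyz',o['tool_rot'],degrees=True).as_matrix()
for s in(-75,0,42,75):print(s,proj(P,o['ee_pos']+Rt@[(s-42)/1000,0,-.017]).round(1))
E
```

```text
[0.45643463 0.06021091 0.14055791] [-179.58982522  -21.57956063   72.93420262] 0.018270600452052768 58.75590920448303
-75 [256.  436.9]
0 [255.9 335.8]
42 [255.8 265. ]
75 [255.8 199.9]
```

View pics/w4b.png

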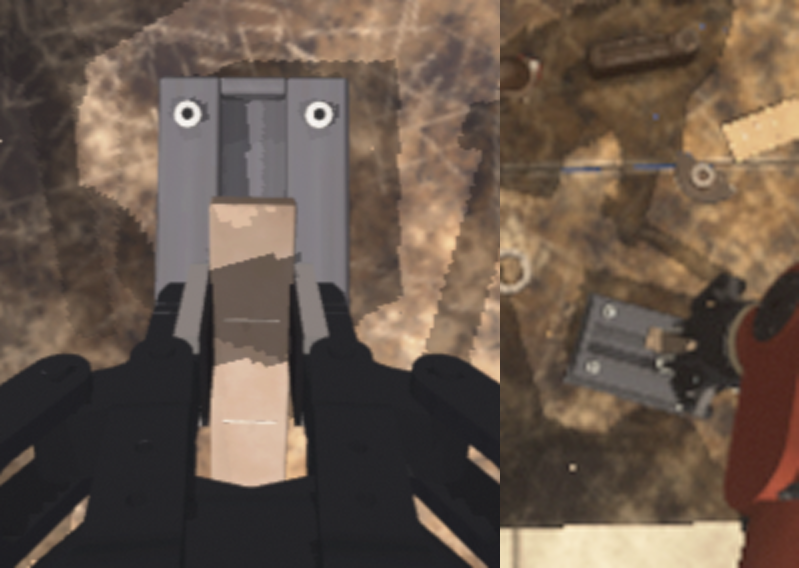

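The bar is held squarely, gripped about 43 mm from its middle (end at crop (253,203), mark at (251,320)), and the slot is empty. I'll carry it to the strip and set the -y end down first, since the fingertips reach below the bar.

```bash
cat >> h.py <<'E'
C=np.array([.565,-.168,0]);A=np.radians(-5);v=np.array([np.cos(A),np.sin(A),0])
def place(a,h,s=.043,d=.014):
    "tool pose for bar whose -y end bottom is at height h above bench, slope a"
    T=tilt(a,v);e=C-v*.075*np.cos(a)+Z*h+T[:,2]*-.003  # end centre
    return e+T[:,0]*(.075+s)+T[:,2]*d,T
E
python3 - <<'E'
from h import *
o=telemetry.get_obs();p,T=place(.09,.06);print(p,o['joints'].round(1))
print(rows(o,p,T))
Tm=tilt(.2,np.array([np.cos(np.radians(34)),np.sin(np.radians(34)),0]));pm=np.array([.53,-.05,.14]);print(rows(o,pm,Tm))
E
```

```text
[ 0.6086479  -0.1718187   0.05965019] [-15.7  -4.4 123.5  24.4  63.2 -10.3]
(array([-0.4125, -0.2982,  1.6913]), array([-0.9709,  1.0742,  0.0329]))
(array([-0.2587, -0.212 ,  0.8311]), array([-0.3892,  0.5172, -0.1634]))
```

Emit:
{"name": "play_rows", "arguments": {
  "increments": [
    [[-0.06,-0.05,0.2],[-0.1,0.13,-0.1],0.1],
    [[-0.13,-0.1,0.41],[-0.2,0.26,-0.16],0.1],
    [[-0.19,-0.16,0.62],[-0.3,0.39,-0.16],0.1],
    [[-0.26,-0.21,0.83],[-0.39,0.52,-0.16],0.1],
    [[-0.26,-0.21,0.83],[-0.39,0.52,-0.16],0.1],
    [[-0.26,-0.21,0.83],[-0.39,0.52,-0.16],0.1]
  ]
}}

```text
time_s: 7.95
ee_pos: [0.5306, -0.0495, 0.1397]
tool_rot: [-180.0, -11.6, 34.1]
ft_force: [-0.8, 0.6, -2.2]
gripper_width: 0.0182
grip_force: 58.8
```

```bash
python3 - <<'E'
from h import *
o=telemetry.get_obs();print(o['ee_pos'],o['tool_rot'],o['joints'].round(1),o['gripper_width'])
print(rows(o,*place(.09,.06)))
E
```

```text
[ 0.53060778 -0.04951479  0.13965787] [-179.97300853  -11.60050386   34.13761015] [-18.2   1.9 115.4  11.1  56.   32. ] 0.01818770429327824
(array([-0.1274, -0.1374,  0.8609]), array([-0.1002,  0.7253,  0.3875]))
```

Emit:
{"name": "play_rows", "arguments": {
  "increments": [
    [[-0.03,-0.03,0.2],[-0.02,0.16,0.05],0.1],
    [[-0.06,-0.06,0.42],[-0.05,0.35,0.1],0.1],
    [[-0.1,-0.1,0.64],[-0.08,0.54,0.2],0.1],
    [[-0.127,-0.137,0.86],[-0.1,0.725,0.3],0.1],
    [[-0.127,-0.137,0.86],[-0.1,0.725,0.387],0.1],
    [[-0.127,-0.137,0.86],[-0.1,0.725,0.387],0.1],
    [[-0.127,-0.137,0.86],[-0.1,0.725,0.387],0.1]
  ]
}}

```text
time_s: 8.82
ee_pos: [0.6094, -0.1722, 0.062]
tool_rot: [180.0, -5.3, -5.0]
ft_force: [0.6, 0.4, -1.5]
gripper_width: 0.0183
grip_force: 58.9
```

```bash
python3 - <<'E'
from h import *
o,im=snap('wrist','w5.png');print(o['ee_pos'],o['tool_rot'],o['joints'].round(1),o['gripper_width'])
for h in(.02,.012,.007,.005):print(h,rows(o,*place(.09,h)))
P=campose('wrist',o);b=cv2.resize(im[:,:,::-1],(800,600),interpolation=2)
q=lambda X:tuple(int(t) for t in proj(P,X)*800/512)
w=np.cross(Z,v)
for c,X in(((0,255,0),C+Z*.006),((0,0,255),C+Z*.006+.039*w),((0,0,255),C+Z*.006-.039*w),((255,0,0),C+Z*.006+.075*v)):cv2.circle(b,q(X),4,c,-1)
cv2.imwrite('pics/w5b.png',b)
E
```

```text
[ 0.60937349 -0.1721832   0.06197027] [179.95424901  -5.34364449  -4.99860209] [-22.9  21.3 101.4   2.   52.2  70.9] 0.018346207902272958
0.02 (array([ 0.001 , -0.0042,  0.    ]), array([-0.0235, -0.0017,  0.2103]))
0.012 (array([ 0.001 , -0.0042,  0.    ]), array([-0.0272, -0.0017,  0.2502]))
0.007 (array([ 0.001 , -0.0042,  0.    ]), array([-0.0295, -0.0017,  0.275 ]))
0.005 (array([ 0.001 , -0.0042,  0.    ]), array([-0.0304, -0.0017,  0.285 ]))
```

View pics/w5b.png

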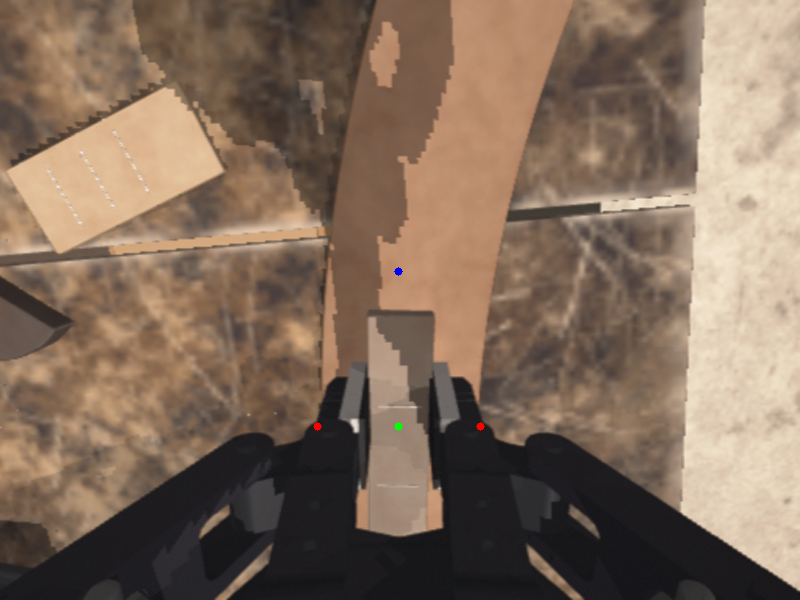

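The strip's edges at (320,380) and (482,380) match the projected edge points (red), so the target centre is right across the strip. Lowering now.

Emit:
{"name": "play_rows", "arguments": {
  "increments": [
    [[0,0,0],[-0.015,0,0.12],0.1],
    [[0,0,0],[-0.023,0,0.2],0.1],
    [[0,0,0],[-0.026,0,0.24],0.1],
    [[0,0,0],[-0.028,0,0.26],0.1],
    [[0,0,0],[-0.029,0,0.27],0.1],
    [[0,0,0],[-0.03,0,0.275],0.1],
    [[0,0,0],[-0.03,0,0.275],0.1]
  ]
}}

```text
time_s: 9.75
ee_pos: [0.6098, -0.1734, 0.0072]
tool_rot: [179.9, -5.4, -5.1]
ft_force: [-1.0, 0.4, 0.1]
gripper_width: 0.0181
grip_force: 59.2
```

Emit:
{"name": "play_rows", "arguments": {
  "increments": [
    [[0,0,0],[0,0,0.005],0.1],
    [[0,0,0],[0,0,0.005],0.1],
    [[0,0,0],[0,0,0.005],0.1]
  ]
}}

```text
time_s: 10.12
ee_pos: [0.6099, -0.1734, 0.007]
tool_rot: [179.9, -5.4, -5.1]
ft_force: [-3.7, 1.7, 5.5]
gripper_width: 0.0183
grip_force: 62.4
```

Emit:
{"name": "play_rows", "arguments": {
  "increments": [
    [[0,0,0],[0,0,-0.005],0.2],
    [[0,0,0],[0,0,-0.005],0.22],
    [[0,0,0],[0,0,-0.005],0.23],
    [[0,0,0],[0,0,-0.005],0.24],
    [[0,0,0],[0,0,-0.005],0.25],
    [[0,0,0],[0,0,-0.005],0.27],
    [[0,0,0],[0,0,-0.005],0.3],
    [[0,0,0],[0,0,-0.005],0.4],
    [[0,0,0],[0,0,-0.01],0.45],
    [[0,0,0],[0,0,-0.1],0.45],
    [[0,0,0],[0,0,-0.3],0.5],
    [[0,0,0],[0,0,-0.5],0.5],
    [[0,0,0],[0.2,0,-0.6],0.5],
    [[0,0,0],[0.2,0,-0.6],0.5],
    [[0,0,0],[0.2,0,-0.6],0.5]
  ],
  "force": 20
}}

```text
time_s: 12.0
ee_pos: [0.6372, -0.1754, 0.1289]
tool_rot: [179.9, -5.3, -5.1]
ft_force: [-0.2, 0.0, -0.5]
gripper_width: 0.0428
grip_force: 0.0
```

```bash
python3 - <<'E'
from h import *
o,im=snap('wrist','w6.png');print(o['ee_pos'],o['tool_rot'])
P=campose('wrist',o);b=cv2.resize(im[:,:,::-1],(800,600),interpolation=2)
q=lambda X:tuple(int(t) for t in proj(P,X)*800/512)
w=np.cross(Z,v)
for c,X in(((0,255,0),C+Z*.012),((0,0,255),C+Z*.006+.039*w),((0,0,255),C+Z*.006-.039*w),((255,0,0),C+Z*.012+.075*v),((255,0,0),C+Z*.012-.075*v)):cv2.circle(b,q(X),3,c,-1)
cv2.imwrite('pics/w6b.png',b)
E
```

```text
[ 0.63717444 -0.17535388  0.12889056] [179.9249769   -5.32363002  -5.07191346]
```

View pics/w6b.png

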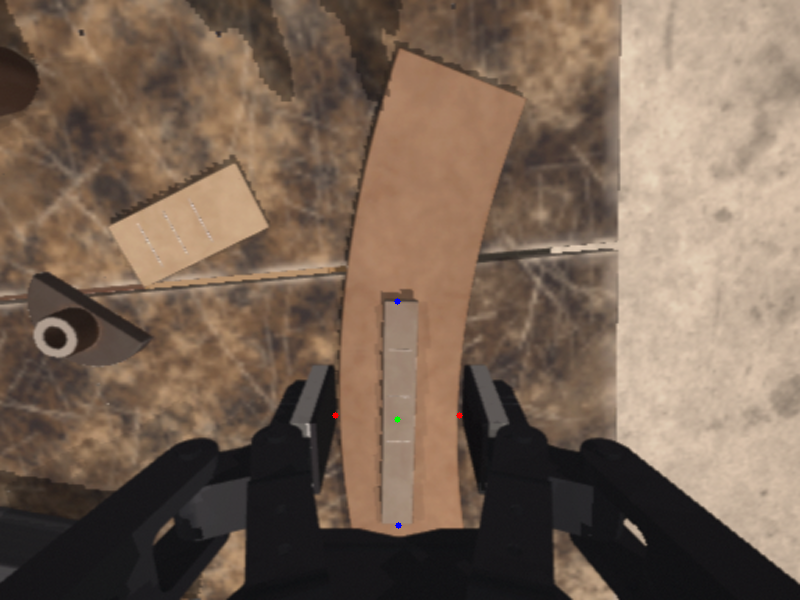

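The bar lies flat on the strip. Its ends are at (400,300) and (398,523), against projected targets (398,301) and (398,525). The strip's edges at row 415 are x=339 and 462, so the bar is centred. The gripper is clear, so I'm handing the job in.

```bash
python3 -c "
from workcell import workorder;print(workorder.job_done())"
```

```text
the job is handed in; nothing more can be done
None
```

I tipped the bar up, took it by its raised end and laid it flat, lengthwise along the middle of the curved strip; the job was handed in at about 12 s with the gripper clear, and no verdict came back.

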